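# Lock an injection pump at its timing point

### The job

Lock the injection pump at its timing point. Set the steel timing pin from the wooden block upright into the timing hole of the pulley, then turn the pulley by its rim, not by the pin, until the engraved mark comes to the pointer and, there or slightly past it, the pin drops through into its bore in the pump; stop at once and let the pulley rest on the pin. Leave the pin fully home with its collar down on the pulley; never force it, and leave the other things on the bench where they are.

Things in the scene. Friction and masses are not known exactly. Their poses are not given: they have to be found in the camera images.
- pulley: Steel toothed belt pulley, flat on top of a diesel injection pump; 164 mm across, 28 mm high. Origin: on its vertical axis, at its underside; x points to the engraved mark. Rim: a ring from radius 67 to 82 mm, top 28 mm above the origin. Hub: radius 27, nut up to 42 mm above the origin. Turns stiffly (0.35 N m, more when fast) and stays where left, but see pointer_tip.
- window (a point): One of four open windows beside the rim, this one 45 degrees anticlockwise (from above) from the mark; the point is mid-rim (radius 74 mm) on the rim's top. The others follow every 90 degrees; between them are four spokes 38 mm wide. A finger fits inside the rim here (40 mm from hub to rim) to pinch its 15 mm thickness from above; 34 mm deep from the rim's top to the pump's face.
- mark (a point): Outer end (radius 80 mm) of the engraved line on the top of the pulley's rim, over one spoke. Turning anticlockwise seen from above brings it to the pointer; it starts 0.65 to 1.5 rad short of it.
- pointer_tip (a point): Tip of the fixed pointer, a plate 18 mm wide (foot 46) just outside the rim (radius 86 to 116 mm), as high as the rim. Set by eye: the true timing point, where the pin drops, lies 1 to 5 degrees past mark-at-tip (anticlockwise) and is found by feel. The last 30 degrees to it go against the cam spring (up to 14 N at the rim): let go there unpinned, the pulley runs back.
- timing_hole (a point): Mouth centre of the timing hole in the spoke opposite the mark, 52 mm from the axis, 12.8 mm wide, through the 22 mm high spoke, whose top is 6 mm below the rim's. Until over the bore, a pin in it stands on the pump's face, collar 20 mm above the spoke, and rides round with the pulley.
- pump: The pump on its stand, fixed. Origin: on the shaft axis at bench height. Base 176 x 176 mm; flat 170 mm square face at 180 mm, 6 mm under the pulley, closed but for the pin's bore, 12.8 mm wide, 22 mm deep. A slowly moved pin falls in by its weight and locks the pulley to 1 or 2 degrees; turning on bears hard on it (25 N at most). If it hangs part-way, ease back or press it lightly.
- pin_grip (a point): Timing pin, loose, upright, bare steel, 140 g: shank 12 mm thick, 48 mm long, nose slightly tapered; then a collar 24 mm wide, 12 mm high; then a knurled grip 18 mm wide, 28 mm high. This point is mid-grip: 74 mm above the nose, 26 above the collar's underside, 14 below the top end. z up the pin.
- pin: The same timing pin; the origin is the end of its nose.
- pin_block: Wooden block 110 x 64 x 58 mm, fixed, origin at the centre of its underside, x along its length. The pin stands in a hole 30 mm from the centre towards -x, its collar on the block; three drill bits and punches stand up to 36 mm out of the other half.
- tin: Loose tin can, 84 mm wide, 105 mm high, origin at the centre of its underside. A bystander.
- spanner: Loose spanner, 150 mm long, lying flat. A bystander.
- offcut: Loose timber offcut, 58 x 120 x 58 mm. A bystander.

How it is judged:
By the outcome, as a careful person would: the job done as asked, in the order asked, and still so for the second after the job is handed in, with the robot touching nothing.
It also fails if it takes over 64 s, if anything falls off the work surface, if the arm or the gripper's body presses on something with over 40 N, if the wrist force passes 120 N, or if a joint passes its speed limit or range.

### The arm

A 6-joint arm with a two-finger parallel gripper is mounted at the origin on the work surface. World frame = base frame: x ahead of the robot, y to its left, z up, the work surface at z = 0. Lengths are in mm, angles in rad, forces in N, time in s.
With the tool pointing down it reaches from about 325 to 850 mm from the base axis. Payload 4.4 kg.
Tool frame: the origin (TCP) lies midway between the tips of the shut fingers; the grasp point (between the pads) lies 19 mm behind it; z points along the fingers, y is the line along which they close (so a half turn about z gives the same grasp; the last joint's range is limited). The gripper opens to 94 mm and grips with 3 to 60 N. Pads are 16 mm wide; open, the fingers measure 119 mm over their backs; the gripper's body (75 mm by 177 mm) begins 78 mm behind the grasp point.
Start: joints at [0.977, 0.207, 1.542, -0, 1.393, -0.15], TCP at [246.9, 519.295, 205.447] pointing down, gripper open.
Joint ranges: [-2.73, 2.73], [-0.86, 2.22], [0.23, 2.46], [-1.11, 4.25], [0.08, 2.63], [-2.82, 2.82]. Speed limits (rad/s): [2.79, 2.79, 3.14, 3.14, 3.14, 3.14].

### API

Orientations are given as a unit quaternion [w, x, y, z].
In Python, from workcell import arm gives the robot as it stands.
- The arm moves only by the tool send_rows, never from a script. Its argument "targets" is a list of rows, each an object with "travel": the shift along the world's x, y, z in mm, a list of three; "rot": the turn, a rotation vector about the world's x, y, z in rad, a list of three; "grip": the finger opening in mm, from 0 to 94. In form: [{"travel": [x, y, z], "rot": [rx, ry, rz], "grip": grip}, ...]. A call has exactly 10 rows; each row is the pose to reach, as a shift and turn from the pose commanded when the call began; what a row does not reach only later rows make up. A row lasts 1/12 s, in which the tool goes at most 41.7 mm and 7.16 degrees, less where a joint would pass 70% of its speed; a pose out of reach is approached as far as the arm can. A call with a gripper value outside its range is refused whole. The fingers move at their own pace and stop on an object; "squeeze" is the grip in N (left out, the last holds). Time passes only in rows, so rows that repeat a pose let the fingers close, or fill a call up. It gives the time, the measured TCP pose, the force, the opening and the grip force at its end, in the units of the state.
- arm.state(): the state, without advancing time (a new reading comes with each control period).
- arm.read_camera(name): name is "scene" or "top"; returns (picture, depth): 384x512x3 uint8, blue, green, red; 384x512 float32, mm along the optical axis (not along the pixel's ray), 0 where there is no reading.
- arm.camera_model(name): a dict with "K" (3x3 intrinsics, pixels), "dist_coeffs" ([k1, k2, p1, p2, k3] as OpenCV has them; the pictures are not rectified), "pose" (4x4, takes a point from camera to world coordinates). Camera axes: x right, y down, z forward; pixel columns grow to the right and rows downward; lengths in mm; the calibration is good to about 2 mm. A picture is of the moment at which its call begins. camera_model takes no time and is no camera call.
- arm.sign_off(): hands the job in; it is judged then, once.
The state is a dict: "time_s": time; "joints": joint angles; "joint_vel": joint speeds; "effort": joint torques, N m; "eef_pos": TCP position; "eef_rot": TCP orientation; "contact_force": force on the tool from outside, world axes, zero at the start; "ft_torque": the same for the moment, N m; "width": opening from 0.0 (shut) to 1.0 (fully open); "grasp_force": force on a finger pad.
Only numpy, scipy, OpenCV 4.12 (cv2) and the standard library are available. Lean on these libraries where they do the work, as an engineer would, in place of code of your own. Each camera call takes 0.05 s, during which the arm holds its last target. There are 200 camera calls.

## Working session

There is one attempt and no reset: what is moved stays moved. The work goes in short steps, Python scripts to look and compute and a tool call to move; the robot and the scene stay as the last step left them, time stands still between calls to the robot, and variables do not carry over. Pictures are saved under pics/ and viewed, at most 10 in all, crops included, and the job is handed in when it is done.

Besides the shell and the picture viewer there is one more tool, called as a command line: name --argument value ..., lists and objects as JSON in quotes. send_rows: Moves the arm, as the interface text tells. Its arguments: {"type":"object","properties":{"targets":{"type":"array","items":{"type":"object","properties":{"travel":{"type":"array","items":{"type":"number"}},"rot":{"type":"array","items":{"type":"number"}},"grip":{"type":"number"}}}},"squeeze":{"type":"number"}},"required":["targets"]}

```bash
mkdir -p pics; ls; cat > h.py <<'E'
import numpy as np, cv2
from workcell import arm
def ray_plane(m,uv,z):
    K=np.array(m["K"]);d=np.array(m["dist_coeffs"]);T=np.array(m["pose"])
    p=cv2.undistortPoints(np.array(uv,float).reshape(-1,1,2),K,d).reshape(-1,2)
    r=np.c_[p,np.ones(len(p))]@T[:3,:3].T
    o=T[:3,3]
    return o+r*((z-o[2])/r[:,2])[:,None]
def cloud(m,D):
    h,w=D.shape;u,v=np.meshgrid(np.arange(w),np.arange(h))
    K=np.array(m["K"]);d=np.array(m["dist_coeffs"]);T=np.array(m["pose"])
    p=cv2.undistortPoints(np.stack([u,v],-1).reshape(-1,1,2).astype(float),K,d).reshape(-1,2)
    P=np.c_[p,np.ones(len(p))]*D.reshape(-1,1)
    return (P@T[:3,:3].T+T[:3,3]).reshape(h,w,3)
E
python3 - <<'E'
from h import *
for n in("top","scene"):
    I,D=arm.read_camera(n);m=arm.camera_model(n)
    np.savez(n+"0.npz",I=I,D=D);cv2.imwrite(f"pics/{n}0.png",cv2.resize(I,(800,600),interpolation=cv2.INTER_CUBIC))
    print(n,np.round(m["pose"],3).tolist(),np.round(m["K"],1).tolist())
s=arm.state();print(s)
E
```

```text
pics
top [[0.016, -0.995, 0.102, 503.537], [-1.0, -0.017, -0.011, 6.402], [0.013, -0.102, -0.995, 1201.021], [0.0, 0.0, 0.0, 1.0]] [[414.0, 0.0, 258.9], [0.0, 414.0, 192.5], [0.0, 0.0, 1.0]]
scene [[-0.105, 0.777, -0.621, 1161.936], [0.994, 0.091, -0.053, 33.023], [0.015, -0.623, -0.782, 855.405], [0.0, 0.0, 0.0, 1.0]] [[399.9, 0.0, 259.0], [0.0, 399.9, 192.2], [0.0, 0.0, 1.0]]
{'time_s': 0.1, 'joints': array([ 9.76480761e-01,  2.07320207e-01,  1.54278353e+00, -1.33214455e-05,
        1.39353013e+00, -1.50508519e-01]), 'joint_vel': array([ 0.00087443, -0.00282911, -0.00418021,  0.00022317, -0.00109897,
        0.00074442]), 'effort': array([ 4.62166736e-04, -3.71867967e+01, -2.82290679e+01,  7.01816892e-02,
        3.12312541e-02, -5.44455429e-05]), 'eef_pos': array([246.500305  , 518.67691828, 204.42829381]), 'eef_rot': array([-3.65255457e-04,  2.20085603e-01,  9.75480028e-01, -9.53031868e-04]), 'contact_force': array([-0.56941271,  0.02423667,  0.0317574 ]), 'ft_torque': array([-0.01051032, -0.00473729, -0.04470954]), 'grasp_force': 0.0, 'width': 0.9978888192279222}
```

View pics/top0.png

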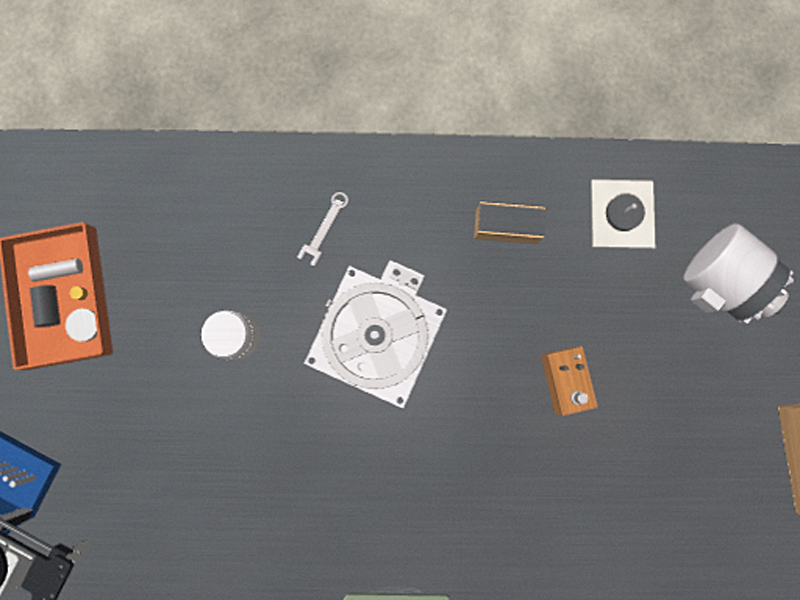

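View pics/scene0.png

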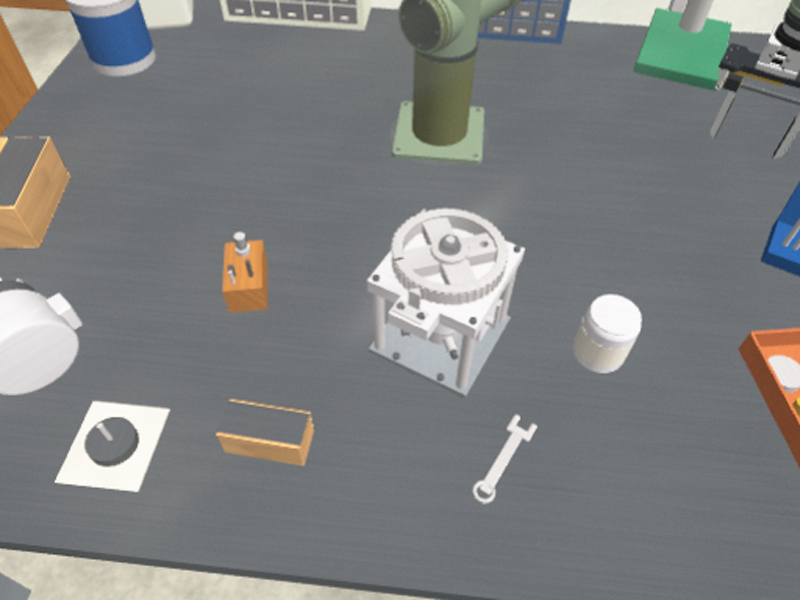

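The top view shows the pulley hub near (374,335), the mark near (418,318), the timing hole near (345,348), the pointer near (397,290) and the pin near (580,398). The scene view confirms this layout. Next I'll measure from enlarged crops and depth.

```bash
python3 - <<'E'
from h import *
z=np.load("top0.npz");I,D=z["I"],z["D"];m=arm.camera_model("top")
a=cv2.resize(I[160:270,185:295],(600,600),interpolation=cv2.INTER_CUBIC)
b=cv2.resize(I[210:275,335:395],None,fx=5,fy=5,interpolation=cv2.INTER_CUBIC)
# scale of a: 600/110=5.4545
cv2.imwrite("pics/crop_a.png",a)
z2=np.load("scene0.npz")
c=cv2.resize(z2["I"][125:215,225:345],(800,600),interpolation=cv2.INTER_CUBIC)
cv2.imwrite("pics/crop_c.png",c)
C=cloud(m,D)
# rim: z near 214
s=(abs(C[...,2]-214)<3)&(np.hypot(C[...,0]-470,C[...,1]-40)<200)
print(s.sum());(cx,cy),r=cv2.minEnclosingCircle(C[s][:,:2].astype(np.float32));print("rim",cx,cy,r,C[s][:,:2].mean(0))
# block top z 58
W=cv2.cvtColor(I,cv2.COLOR_BGR2HSV)
s=(abs(C[...,2]-58)<4)&(W[...,1]>80);s[:, :320]=0;s[:,420:]=0
n,l,st,ce=cv2.connectedComponentsWithStats(s.astype(np.uint8));print(st[1:])
k=1+st[1:,4].argmax();P=C[l==k][:,:2].astype(np.float32);print("block",cv2.minAreaRect(P))
# pin top z=58+40
s=(C[...,2]>72)&(C[...,2]<110);s[:,:335]=0;s[:,395:]=0;s[:210]=0;s[275:]=0
print("pin pts",s.sum(),np.argwhere(s)[:, ::-1].mean(0),C[s].mean(0),C[s].min(0),C[s].max(0))
# hub nut top z=228
s=(abs(C[...,2]-228)<4);s[:160]=0;s[270:]=0;s[:,:185]=0;s[:,295:]=0
print("hub",s.sum(),C[s].mean(0))
print("tin z", C[210:216,142:148].mean((0,1)))
E
```

```text
1363
rim 559.20458984375 39.569236755371094 89.53802490234375 [553.14581898  42.46289203]
[[320 130   5   2   8]
 [326 131   4   1   4]
 [331 131   1   1   1]
 [333 131  10   2  12]
 [344 132   4   2   5]
 [320 149  20   3  35]
 [341 151   7   2  12]
 [350 222  32  44 734]]
block ((484.76177978515625, -303.7225036621094), (110.67198944091797, 66.01673126220703), 14.038326263427734)
pin pts 94 [369.68085106 246.22340426] [ 478.06065935 -305.23102263   89.8989944 ] [ 445.67141151 -320.51258726   72.34944772] [ 529.55640151 -279.61281611  105.43166856]
hub 76 [552.08729922  42.07083342 228.84589973]
tin z [557.81626607 296.62930982 105.22915111]
```

View pics/crop_a.png

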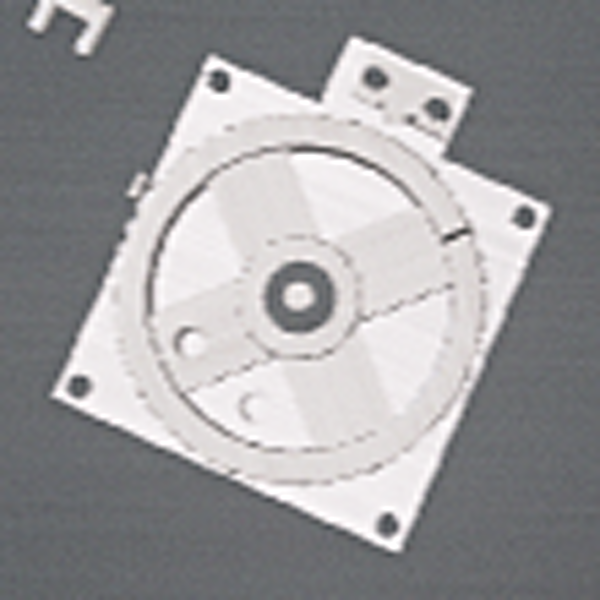

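View pics/crop_c.png

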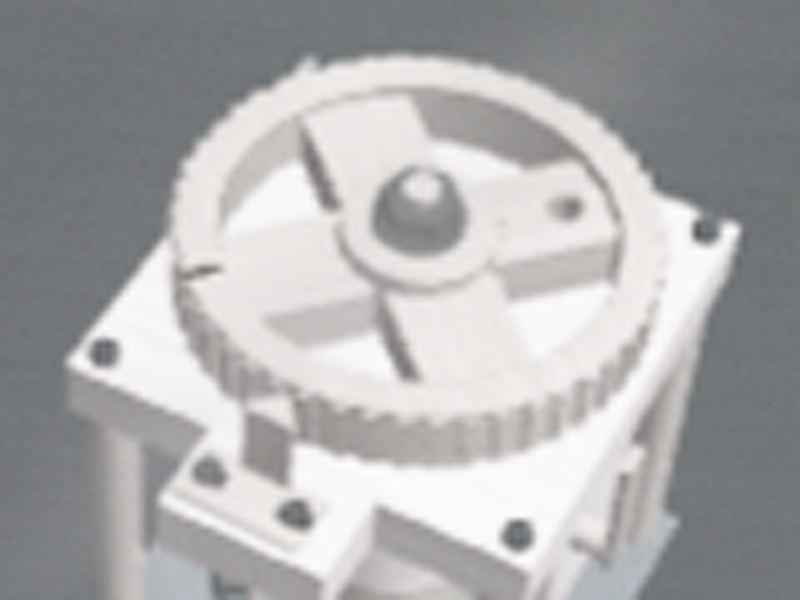

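Crop a shows the mark at (443,240)-(470,231), the timing hole at (188,339), the bore in the pump face at (252,405), and the pointer foot bolts at (375,79) and (436,108). Crop c shows the pointer plate standing close outside the rim.

```bash
python3 - <<'E'
from h import *
m=arm.camera_model("top")
z=np.load("top0.npz");I,D=z["I"],z["D"]
f=lambda x,y:((x+.5)/5.4545-.5+185,(y+.5)/5.4545-.5+160)
A=np.array([552.6,42.3])
def q(n,p,h):
    w=ray_plane(m,[f(*p)],h)[0];d=w[:2]-A;print(n,np.round(w,1),"r",round(float(np.hypot(*d)),1),"ang",round(float(np.arctan2(d[1],d[0])),3))
q("nut",(299,295),228)
q("mark out",(470,231),214);q("mark in",(443,240),214)
q("hole",(188,339),208);q("bore",(252,405),180)
q("bolt1",(375,79),183);q("bolt2",(436,108),183);q("mid",(405.5,93.5),183)
cs=[(219,80),(525,217),(387,525),(78,387)]
for c in cs:q("corner",c,182)
q("centre",np.mean(cs,0),182)
# rim circle fit from pixel outline: outer rim pts
C=cloud(m,D)
s=(abs(C[...,2]-214)<3);s[:160]=0;s[270:]=0;s[:,:185]=0;s[:,295:]=0
P=C[s][:,:2];r=np.hypot(*(P-A).T);P=P[(r>60)&(r<90)]
from scipy.optimize import least_squares
a=np.arctan2(*(P-A).T[::-1]);
# mid ring: bin by angle
b=np.digitize(a,np.linspace(-np.pi,np.pi,37));M=np.array([P[b==i].mean(0) for i in range(1,37) if (b==i).any()])
R=least_squares(lambda x:np.hypot(M[:,0]-x[0],M[:,1]-x[1])-x[2],[*A,74]);print("rimfit",R.x,np.abs(R.fun).max())
# pin: grip top
W=cv2.cvtColor(I,cv2.COLOR_BGR2HSV)
s=((W[...,1]<50)&(W[...,2]>120));s[:240]=0;s[272:]=0;s[:,:355]=0;s[:,385:]=0
n,l,st,ce=cv2.connectedComponentsWithStats(s.astype(np.uint8));print(st[1:],ce[1:])
Zs=C[...,2];t=s&(Zs>92);print("pin top",t.sum(),C[t].mean(0) if t.any() else 0, np.round(Zs[240:270:2,360:384:2]))
th=np.deg2rad(14.04);
E
```

```text
nut [552.8  40.8 228. ] r 1.5 ang -1.449
mark out [582.8 -33.1 214. ] r 81.2 ang -1.19
mark in [578.6 -21.3 214. ] r 68.7 ang -1.182
hole [533.7  89.8 208. ] r 51.1 ang 1.95
bore [505.4  62.6 180. ] r 51.4 ang 2.735
bolt1 [654.    9.8 183. ] r 106.4 ang -0.31
bolt2 [641.1 -18.2 183. ] r 107.2 ang -0.599
mid [647.5  -4.2 183. ] r 105.7 ang -0.455
corner [652.4  80.8 182. ] r 107.0 ang 0.368
corner [592.1 -59.2 182. ] r 109.0 ang -1.2
corner [452.9   1.  182. ] r 107.9 ang -2.749
corner [512.1 140.8 182. ] r 106.5 ang 1.961
centre [551.9  40.9 182. ] r 1.6 ang -2.047
rimfit [552.21430703  41.71937827  74.11731194] 1.1607076032174888
[[365 250  11   9  61]] [[370.44262295 254.27868852]]
pin top 37 [ 457.14551786 -301.47152019  128.01266676] [[ 5.900e+01  5.700e+01  6.000e+01  5.800e+01  6.400e+01  6.200e+01
   6.100e+01  5.800e+01  6.000e+01 -0.000e+00  8.000e+00  1.000e+00]
 [ 5.700e+01  6.200e+01  5.400e+01  6.100e+01  5.900e+01  6.300e+01
   5.900e+01  5.700e+01  5.900e+01 -1.000e+00 -2.000e+00  4.000e+00]
 [ 6.000e+01  5.600e+01  5.800e+01  5.800e+01  5.700e+01  6.100e+01
   5.600e+
[... 1003 characters left out ...]
01 -0.000e+00]
 [ 5.500e+01  6.100e+01  5.800e+01  6.300e+01  6.000e+01  6.100e+01
   5.500e+01  5.900e+01  5.700e+01  5.900e+01  5.700e+01  5.900e+01]
 [ 5.700e+01  5.900e+01  6.000e+01  6.000e+01  5.900e+01  6.000e+01
   6.000e+01  5.800e+01  5.900e+01  2.000e+00  2.000e+00  1.000e+00]
 [ 5.800e+01  5.700e+01  5.900e+01  5.900e+01 -5.000e+00  1.000e+00
   1.000e+00  1.000e+00  1.000e+00  1.000e+00  1.000e+00  4.000e+00]
 [ 1.000e+00  0.000e+00  1.000e+00 -1.000e+00  4.000e+00 -3.000e+00
   1.000e+00 -6.000e+00 -2.000e+00 -2.000e+00 -4.000e+00  2.000e+00]
 [ 2.000e+00  1.000e+00  3.000e+00  1.000e+00  1.000e+00 -0.000e+00
  -3.000e+00  1.201e+03  2.000e+00 -1.000e+00 -2.000e+00 -4.000e+00]]
```

```bash
python3 - <<'E'
from h import *
I=np.load("top0.npz")["I"];b=cv2.resize(I[215:275,335:395],(600,600),interpolation=cv2.INTER_CUBIC)
J=np.load("scene0.npz")["I"];c=cv2.resize(J[140:205,135:180],(200,300),interpolation=cv2.INTER_CUBIC)
o=np.zeros((600,800,3),np.uint8);o[:,:600]=b;o[:300,600:]=c;cv2.imwrite("pics/crop_b.png",o)
E
```

```text
(no output)
```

View pics/crop_b.png

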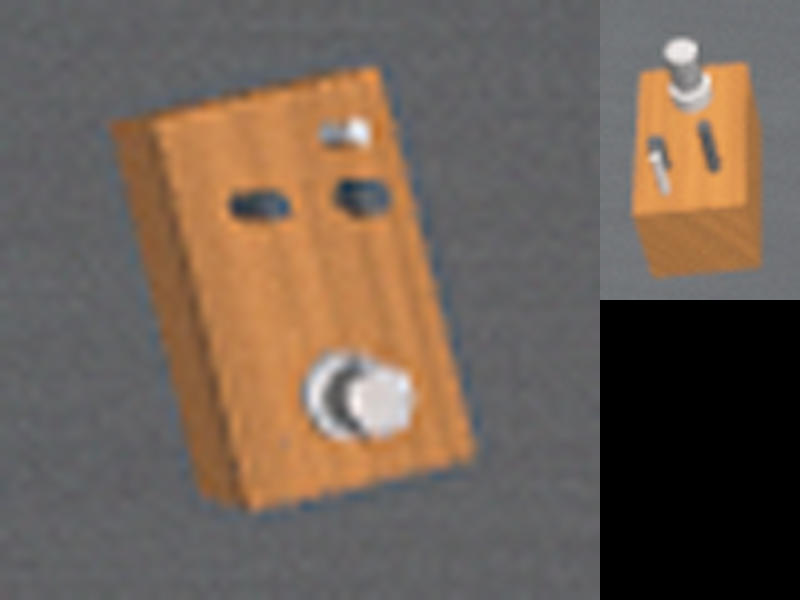

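Crop b shows the pin's top at (382,401) and its collar at (343,395), with the punches well clear in the other half of the block. Now the pin's position from both views.

```bash
python3 - <<'E'
from h import *
m=arm.camera_model("top");k=arm.camera_model("scene")
g=lambda x,y:(335+(x+.5)/10-.5,215+(y+.5)/10-.5)
print("top cam top/collar",ray_plane(m,[g(382,401)],98)[0],ray_plane(m,[g(343,395)],70)[0])
h=lambda x,y:(135+(x-600+.5)*45/200-.5,140+(y+.5)*65/300-.5)
print("scene",ray_plane(k,[h(682,50)],98)[0],ray_plane(k,[h(690,90)],68)[0])
# block frame
th=np.deg2rad(14.04);c=np.array([484.8,-303.7])
print("block pred",c-30*np.array([np.cos(th),np.sin(th)]))
# scene view of pulley: hole, nut, mark (crop_c 120x90 ->800x600)
q=lambda x,y:(225+(x+.5)*.15-.5,125+(y+.5)*.15-.5)
for n,p,z in(("hole",(567,208),208),("mark out",(182,274),214),("mark in",(217,267),214),("ptr",(268,412),214)):
    print(n,ray_plane(k,[q(*p)],z)[0])
J=np.load("scene0.npz");C=cloud(k,J["D"]);r=(abs(C[...,2]-214)<3);r[:125]=0;r[215:]=0;r[:,:225]=0;r[:,345:]=0
P=C[r][:,:2];A=np.array([552.3,41.3]);d=np.hypot(*(P-A).T);P=P[(d>60)&(d<90)];a=np.arctan2(*(P-A).T[::-1])
b=np.digitize(a,np.linspace(-np.pi,np.pi,37));M=np.array([P[b==i].mean(0) for i in range(1,37) if (b==i).sum()>4])
from scipy.optimize import least_squares
R=least_squares(lambda x:np.hypot(M[:,0]-x[0],M[:,1]-x[1])-74.5,A);print("axis scene",R.x,len(M),np.abs(R.fun).max())
s=arm.state();print(s["eef_pos"],s["time_s"])
E
```

```text
top cam top/collar [ 455.89865895 -311.05328669   98.        ] [ 456.19485279 -308.37501034   70.        ]
scene [ 452.92863506 -310.03774434   98.        ] [ 455.8771041  -310.19036467   68.        ]
block pred [ 455.69620211 -310.97797692]
hole [530.52731314  90.33104067 208.        ]
mark out [580.9628991  -33.94621403 214.        ]
mark in [576.55860555 -22.9867159  214.        ]
ptr [635.44572194  -0.63954706 214.        ]
axis scene [553.35800981  41.76367835] 36 1.7963345364421315
[246.500305   518.67691828 204.42829381] 0.1
```

send_rows --targets '[{"travel": [10,-20,30],"rot": [0,0,0.05],"grip": 40},{"travel": [20,-50,50],"rot": [0,0,0.1],"grip": 40},{"travel": [30,-85,60],"rot": [0,0,0.15],"grip": 40},{"travel": [40,-120,70],"rot": [0,0,0.2],"grip": 40},{"travel": [50,-158,80],"rot": [0,0,0.25],"grip": 40},{"travel": [60,-196,80],"rot": [0,0,0.3],"grip": 40},{"travel": [70,-234,80],"rot": [0,0,0.35],"grip": 40},{"travel": [80,-272,80],"rot": [0,0,0.4],"grip": 40},{"travel": [90,-310,80],"rot": [0,0,0.444],"grip": 40},{"travel": [100,-348,80],"rot": [0,0,0.444],"grip": 40}]' --squeeze 40

```text
time_s: 0.93
eef_pos: [346.5, 169.5, 285.2]
eef_rot: [0.0, -0.001, 1.0, -0.0]
contact_force: [0.7, -0.0, -0.4]
width: 0.425
grasp_force: 0.0
```

send_rows --targets '[{"travel": [3,-40,0],"rot": [0,0,0],"grip": 40},{"travel": [6,-80,0],"rot": [0,0,0],"grip": 40},{"travel": [10,-120,0],"rot": [0,0,0],"grip": 40},{"travel": [16,-160,0],"rot": [0,0,0],"grip": 40},{"travel": [24,-200,0],"rot": [0,0,0],"grip": 40},{"travel": [34,-239,-5],"rot": [0,0,0],"grip": 40},{"travel": [46,-277,-10],"rot": [0,0,0],"grip": 40},{"travel": [59,-315,-20],"rot": [0,0,0],"grip": 40},{"travel": [73,-351,-35],"rot": [0,0,0],"grip": 40},{"travel": [86,-387,-50],"rot": [0,0,0],"grip": 40}]'

```text
time_s: 1.77
eef_pos: [433.1, -217.9, 234.9]
eef_rot: [0.0, 0.0, 1.0, -0.0]
contact_force: [1.5, 0.2, 0.8]
width: 0.423
grasp_force: 0.0
```

send_rows --targets '[{"travel": [9,-33,-15],"rot": [0,0,0],"grip": 40},{"travel": [17,-65,-30],"rot": [0,0,0],"grip": 40},{"travel": [22,-88,-50],"rot": [0,0,0],"grip": 40},{"travel": [22.8,-94,-75],"rot": [0,0,0],"grip": 40},{"travel": [22.8,-94.6,-100],"rot": [0,0,0],"grip": 40},{"travel": [22.8,-94.6,-110],"rot": [0,0,0],"grip": 40},{"travel": [22.8,-94.6,-110],"rot": [0,0,0],"grip": 40},{"travel": [22.8,-94.6,-110],"rot": [0,0,0],"grip": 40},{"travel": [22.8,-94.6,-110],"rot": [0,0,0],"grip": 40},{"travel": [22.8,-94.6,-110],"rot": [0,0,0],"grip": 40}]'

```text
time_s: 2.6
eef_pos: [456.9, -310.9, 127.6]
eef_rot: [0.001, -0.0, 1.0, -0.001]
contact_force: [0.2, 1.1, -0.6]
width: 0.426
grasp_force: 0.0
```

send_rows --targets '[{"travel": [0,0,-15],"rot": [0,0,0],"grip": 40},{"travel": [0,0,-30],"rot": [0,0,0],"grip": 40},{"travel": [0,0,-40],"rot": [0,0,0],"grip": 40},{"travel": [0,0,-48],"rot": [0,0,0],"grip": 40},{"travel": [0,0,-51.5],"rot": [0,0,0],"grip": 40},{"travel": [0,0,-51.5],"rot": [0,0,0],"grip": 40},{"travel": [0,0,-51.5],"rot": [0,0,0],"grip": 40},{"travel": [0,0,-51.5],"rot": [0,0,0],"grip": 40},{"travel": [0,0,-51.5],"rot": [0,0,0],"grip": 40},{"travel": [0,0,-51.5],"rot": [0,0,0],"grip": 40}]'

```text
time_s: 3.43
eef_pos: [456.1, -310.7, 74.6]
eef_rot: [0.0, -0.0, 1.0, -0.0]
contact_force: [-0.3, -0.4, 0.4]
width: 0.425
grasp_force: 0.0
```

```bash
python3 - <<'E'
from h import *
print(arm.state()["eef_pos"],arm.state()["contact_force"])
J,D=arm.read_camera("scene");s=arm.state();print(s["eef_pos"])
I,D=arm.read_camera("top");s=arm.state();print(s["eef_pos"])
o=np.zeros((600,800,3),np.uint8)
o[:,:450]=cv2.resize(J[110:210,125:200],(450,600),interpolation=cv2.INTER_CUBIC)
o[:350,450:]=cv2.resize(I[215:285,340:410],(350,350),interpolation=cv2.INTER_CUBIC)
cv2.imwrite("pics/grasp.png",o)
E
```

```text
[ 456.07344692 -310.68872993   74.58356315] [-0.32326961 -0.39845267  0.3873003 ]
[ 455.99395813 -310.58761789   74.44995529]
[ 455.94047663 -310.52100515   74.35797228]
```

View pics/grasp.png

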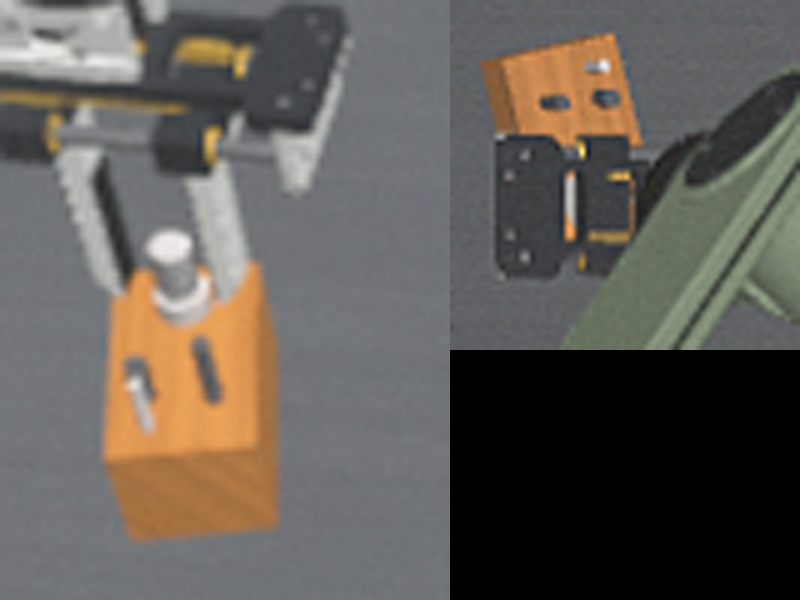

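The scene view shows the fingers straddling the pin's grip at (172,255), roughly centred. I'll close and lift.

send_rows --targets '[{"travel": [0,0,-0.5],"rot": [0,0,0],"grip": 10},{"travel": [0,0,-0.5],"rot": [0,0,0],"grip": 10},{"travel": [0,0,-0.5],"rot": [0,0,0],"grip": 10},{"travel": [0,0,-0.5],"rot": [0,0,0],"grip": 10},{"travel": [0,0,-0.5],"rot": [0,0,0],"grip": 10},{"travel": [0,0,-0.5],"rot": [0,0,0],"grip": 10},{"travel": [0,0,-0.5],"rot": [0,0,0],"grip": 10},{"travel": [0,0,-0.5],"rot": [0,0,0],"grip": 10},{"travel": [0,0,1],"rot": [0,0,0],"grip": 10},{"travel": [0,0,3],"rot": [0,0,0],"grip": 10}]' --squeeze 40

```text
time_s: 4.37
eef_pos: [455.3, -309.9, 76.5]
eef_rot: [-0.0, -0.0, 1.0, 0.0]
contact_force: [0.9, 0.2, -1.0]
width: 0.183
grasp_force: 40.0
```

```bash
python3 - <<'E'
from h import *
s=arm.state();print(s["eef_pos"],s["contact_force"],s["ft_torque"],s["width"]*94,s["grasp_force"])
E
```

```text
[ 455.28728563 -309.86118238   76.5314038 ] [ 0.8535628   0.20600267 -0.98098288] [ 0.03909551 -0.03008413 -0.04267197] 17.170838938370615 39.99897837638855
```

send_rows --targets '[{"travel": [0,0,10],"rot": [0,0,0],"grip": 10},{"travel": [0,0,30],"rot": [0,0,0],"grip": 10},{"travel": [0,0,60],"rot": [0,0,0],"grip": 10},{"travel": [0,0,95],"rot": [0,0,0],"grip": 10},{"travel": [0,0,130],"rot": [0,0,0],"grip": 10},{"travel": [2,10,160],"rot": [0,0,0],"grip": 10},{"travel": [6,30,190],"rot": [0,0,0],"grip": 10},{"travel": [11,58,215],"rot": [0,0,0],"grip": 10},{"travel": [18,92,235],"rot": [0,0,0],"grip": 10},{"travel": [25,128,245],"rot": [0,0,0],"grip": 10}]'

```text
time_s: 5.2
eef_pos: [481.6, -182.2, 326.5]
eef_rot: [0.003, 0.001, 1.0, -0.002]
contact_force: [1.0, -0.4, -1.7]
width: 0.183
grasp_force: 40.0
```

send_rows --targets '[{"travel": [7,37,0],"rot": [0,0,0],"grip": 10},{"travel": [14,75,0],"rot": [0,0,0],"grip": 10},{"travel": [21,113,0],"rot": [0,0,0],"grip": 10},{"travel": [28,151,0],"rot": [0,0,0],"grip": 10},{"travel": [35,189,0],"rot": [0,0,0],"grip": 10},{"travel": [42,222,0],"rot": [0,0,0],"grip": 10},{"travel": [48,250,-10],"rot": [0,0,0],"grip": 10},{"travel": [51,266,-20],"rot": [0,0,0],"grip": 10},{"travel": [52,272,-30],"rot": [0,0,0],"grip": 10},{"travel": [52,272,-35],"rot": [0,0,0],"grip": 10}]'

```text
time_s: 6.03
eef_pos: [531.7, 90.9, 285.7]
eef_rot: [-0.001, -0.001, 1.0, -0.0]
contact_force: [0.2, -0.7, -1.3]
width: 0.182
grasp_force: 40.0
```

send_rows --targets '[{"travel": [0,0,-2],"rot": [0,0,0],"grip": 10},{"travel": [0,0,-4],"rot": [0,0,0],"grip": 10},{"travel": [0,0,-6],"rot": [0,0,0],"grip": 10},{"travel": [0,0,-7],"rot": [0,0,0],"grip": 10},{"travel": [0,0,-7],"rot": [0,0,0],"grip": 10},{"travel": [0,0,-7],"rot": [0,0,0],"grip": 10},{"travel": [0,0,-7],"rot": [0,0,0],"grip": 10},{"travel": [0,0,-7],"rot": [0,0,0],"grip": 10},{"travel": [0,0,-7],"rot": [0,0,0],"grip": 10},{"travel": [0,0,-7],"rot": [0,0,0],"grip": 10}]'

```text
time_s: 6.87
eef_pos: [532.7, 89.7, 280.1]
eef_rot: [0.0, -0.0, 1.0, -0.0]
contact_force: [-0.1, 0.3, -0.7]
width: 0.184
grasp_force: 40.0
```

```bash
python3 - <<'E'
from h import *
J,D=arm.read_camera("scene");s=arm.state();print(s["eef_pos"],s["contact_force"],s["width"]*94)
np.savez("scene1.npz",I=J,D=D)
cv2.imwrite("pics/over.png",cv2.resize(J[95:185,245:345],(667,600),interpolation=cv2.INTER_CUBIC))
E
```

```text
[532.72041572  89.73507077 280.02275105] [ 0.12829564 -0.5558047  -1.589034  ] 17.21521323662967
```

View pics/over.png

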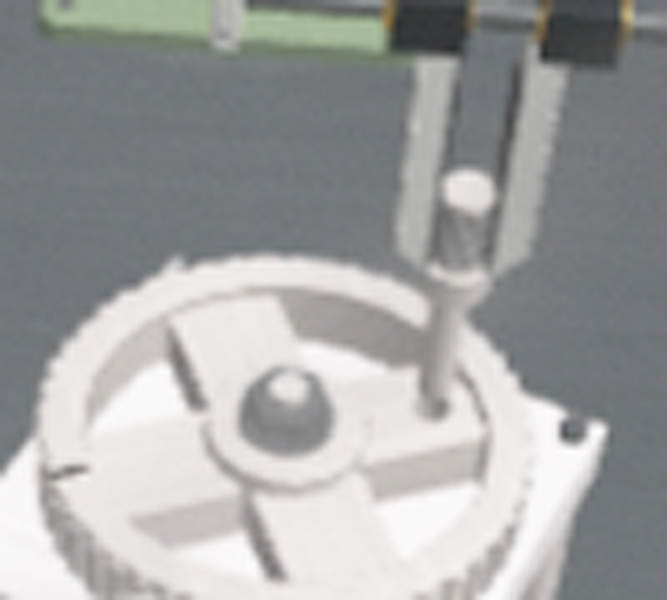

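The picture shows the nose at (433,398), directly over the timing hole at (433,408). I'll lower it gently by feel.

send_rows --targets '[{"travel": [0,0,-2],"rot": [0,0,0],"grip": 10},{"travel": [0,0,-4],"rot": [0,0,0],"grip": 10},{"travel": [0,0,-6],"rot": [0,0,0],"grip": 10},{"travel": [0,0,-7],"rot": [0,0,0],"grip": 10},{"travel": [0,0,-8],"rot": [0,0,0],"grip": 10},{"travel": [0,0,-9],"rot": [0,0,0],"grip": 10},{"travel": [0,0,-10],"rot": [0,0,0],"grip": 10},{"travel": [0,0,-10],"rot": [0,0,0],"grip": 10},{"travel": [0,0,-10],"rot": [0,0,0],"grip": 10},{"travel": [0,0,-10],"rot": [0,0,0],"grip": 10}]'

```text
time_s: 7.75
eef_pos: [532.6, 89.6, 269.8]
eef_rot: [-0.0, -0.0, 1.0, -0.0]
contact_force: [-0.7, -0.9, -1.5]
width: 0.183
grasp_force: 40.0
```

```bash
python3 - <<'E'
from h import *
J,D=arm.read_camera("scene");s=arm.state();print(s["eef_pos"],s["contact_force"],s["ft_torque"],s["width"]*94)
np.savez("scene2.npz",I=J,D=D)
k=arm.camera_model("scene");K=np.array(k["K"]);T=np.linalg.inv(np.array(k["pose"]))
r,_=cv2.Rodrigues(T[:3,:3])
p,_=cv2.projectPoints(np.array([[532.7,89.8,206.],[532.7,89.8,208],[532.7,89.8,216]]),r,T[:3,3],K,np.array(k["dist_coeffs"]))
print(p.reshape(-1,2), "crop", (p.reshape(-1,2)-[245,95]+.5)*6.67)
E
```

```text
[532.57473703  89.64480013 269.83847983] [-1.0006858  -0.1227435  -2.04952147] [-0.07601381  0.11146734  0.00336383] 17.05398368538189
[[309.2604503  157.07357897]
 [309.36183051 156.45437843]
 [309.77093728 153.95573783]] crop [[431.95220349 417.3657717 ]
 [432.62840949 413.23570415]
 [435.35715166 396.56977134]]
```

send_rows --targets '[{"travel": [0,0,-1],"rot": [0,0,0],"grip": 10},{"travel": [0,0,-2],"rot": [0,0,0],"grip": 10},{"travel": [0,0,-3],"rot": [0,0,0],"grip": 10},{"travel": [0,0,-4],"rot": [0,0,0],"grip": 10},{"travel": [0,0,-5],"rot": [0,0,0],"grip": 10},{"travel": [0,0,-5],"rot": [0,0,0],"grip": 10},{"travel": [0,0,-5],"rot": [0,0,0],"grip": 10},{"travel": [0,0,-5],"rot": [0,0,0],"grip": 10},{"travel": [0,0,-5],"rot": [0,0,0],"grip": 10},{"travel": [0,0,-5],"rot": [0,0,0],"grip": 10}]'

```text
time_s: 8.63
eef_pos: [532.6, 89.6, 264.8]
eef_rot: [-0.0, -0.0, 1.0, -0.0]
contact_force: [-0.8, -1.3, -2.6]
width: 0.181
grasp_force: 40.0
```

```bash
python3 - <<'E'
from h import *
s=arm.state();print(s["eef_pos"],s["contact_force"],s["ft_torque"],s["width"]*94)
E
```

```text
[532.57796627  89.6180354  264.77204997] [-0.84562706 -1.2983268  -2.56281426] [-0.17668681  0.11002664  0.01374352] 16.976642378806964
```

send_rows --targets '[{"travel": [0,0,-2],"rot": [0,0,0],"grip": 10},{"travel": [0,0,-4],"rot": [0,0,0],"grip": 10},{"travel": [0,0,-6],"rot": [0,0,0],"grip": 10},{"travel": [0,0,-8],"rot": [0,0,0],"grip": 10},{"travel": [0,0,-10],"rot": [0,0,0],"grip": 10},{"travel": [0,0,-12],"rot": [0,0,0],"grip": 10},{"travel": [0,0,-14],"rot": [0,0,0],"grip": 10},{"travel": [0,0,-15],"rot": [0,0,0],"grip": 10},{"travel": [0,0,-15],"rot": [0,0,0],"grip": 10},{"travel": [0,0,-15],"rot": [0,0,0],"grip": 10}]'

```text
time_s: 9.47
eef_pos: [532.5, 89.6, 249.5]
eef_rot: [-0.0, -0.0, 1.0, -0.0]
contact_force: [-1.6, -2.2, -2.3]
width: 0.181
grasp_force: 40.0
```

```bash
python3 - <<'E'
from h import *
s=arm.state();print(s["eef_pos"],s["contact_force"],s["ft_torque"],s["width"]*94)
J,D=arm.read_camera("scene")
cv2.imwrite("pics/ins.png",cv2.resize(J[95:185,245:345],(667,600),interpolation=cv2.INTER_CUBIC))
E
```

```text
[532.4889123   89.58687696 249.46348168] [-1.62817029 -2.2251641  -2.25143167] [-0.37535493  0.30921879  0.02812623] 16.977760915683245
```

View pics/ins.png

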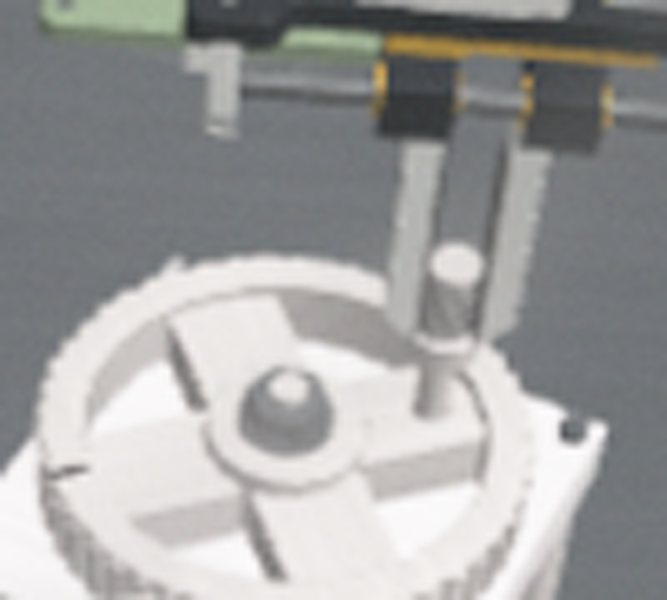

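The pin is upright in the hole, with the shank entering at (433,405). I'll lower it to just above the face, release and rise.

send_rows --targets '[{"travel": [0,0,-2],"rot": [0,0,0],"grip": 10},{"travel": [0,0,-3.5],"rot": [0,0,0],"grip": 10},{"travel": [0,0,-3.5],"rot": [0,0,0],"grip": 10},{"travel": [0,0,-3.5],"rot": [0,0,0],"grip": 30},{"travel": [0,0,-3.5],"rot": [0,0,0],"grip": 30},{"travel": [0,0,-3.5],"rot": [0,0,0],"grip": 30},{"travel": [0,0,-3.5],"rot": [0,0,0],"grip": 30},{"travel": [0,0,10],"rot": [0,0,0],"grip": 30},{"travel": [0,0,30],"rot": [0,0,0],"grip": 30},{"travel": [0,0,55],"rot": [0,0,0],"grip": 40}]'

```text
time_s: 10.35
eef_pos: [531.8, 90.0, 303.9]
eef_rot: [-0.002, -0.0, 1.0, 0.0]
contact_force: [-0.3, -0.1, -0.3]
width: 0.357
grasp_force: 0.0
```

send_rows --targets '[{"travel": [-2,-25,0],"rot": [0,0,-0.1],"grip": 38},{"travel": [-4,-60,0],"rot": [0,0,-0.2],"grip": 38},{"travel": [-7,-90,-5],"rot": [0,0,-0.3],"grip": 38},{"travel": [-8.8,-112,-20],"rot": [0,0,-0.394],"grip": 38},{"travel": [-8.8,-116.9,-45],"rot": [0,0,-0.394],"grip": 38},{"travel": [-8.8,-116.9,-65],"rot": [0,0,-0.394],"grip": 38},{"travel": [-8.8,-116.9,-75],"rot": [0,0,-0.394],"grip": 38},{"travel": [-8.8,-116.9,-80],"rot": [0,0,-0.394],"grip": 38},{"travel": [-8.8,-116.9,-80],"rot": [0,0,-0.394],"grip": 38},{"travel": [-8.8,-116.9,-80],"rot": [0,0,-0.394],"grip": 38}]'

```text
time_s: 11.18
eef_pos: [524.6, -26.9, 225.9]
eef_rot: [0.001, 0.195, 0.981, 0.0]
contact_force: [-0.1, -0.2, 0.5]
width: 0.406
grasp_force: 0.0
```

```bash
python3 - <<'E'
from h import *
J,D=arm.read_camera("scene");I,_=arm.read_camera("top")
s=arm.state();print(s["time_s"],s["eef_pos"],s["contact_force"])
o=np.zeros((600,800,3),np.uint8)
o[:500,:500]=cv2.resize(J[95:195,225:325],(500,500),interpolation=cv2.INTER_CUBIC)
o[:300,500:]=cv2.resize(I[160:270,185:295],(300,300),interpolation=cv2.INTER_CUBIC)
cv2.imwrite("pics/rim.png",o)
E
```

```text
11.2833 [525.0318151  -26.98237877 226.57639602] [2.10934607e-01 1.24296798e-04 8.47590384e-01]
```

View pics/rim.png

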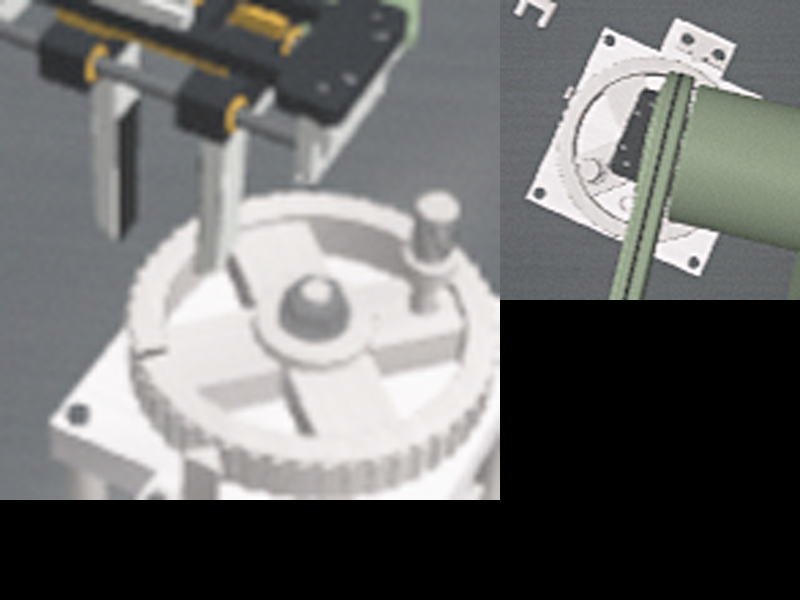

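The picture shows the pin standing in its hole at (432,240), the inner finger over the window at (212,265) and the outer finger beyond the rim. I'll go down and pinch the rim.

send_rows --targets '[{"travel": [0,0,-7],"rot": [0,0,0],"grip": 38},{"travel": [0,0,-14],"rot": [0,0,0],"grip": 38},{"travel": [0,0,-21],"rot": [0,0,0],"grip": 38},{"travel": [0,0,-28],"rot": [0,0,0],"grip": 38},{"travel": [0,0,-33],"rot": [0,0,0],"grip": 38},{"travel": [0,0,-35],"rot": [0,0,0],"grip": 38},{"travel": [0,0,-35],"rot": [0,0,0],"grip": 38},{"travel": [0,0,-35],"rot": [0,0,0],"grip": 38},{"travel": [0,0,-35],"rot": [0,0,0],"grip": 38},{"travel": [0,0,-35],"rot": [0,0,0],"grip": 38}]'

```text
time_s: 12.12
eef_pos: [524.3, -27.3, 190.4]
eef_rot: [0.0, 0.196, 0.981, -0.0]
contact_force: [-1.1, -0.0, -0.2]
width: 0.404
grasp_force: 0.0
```

send_rows --targets '[{"travel": [0,0,0],"rot": [0,0,0],"grip": 24},{"travel": [0,0,0],"rot": [0,0,0],"grip": 20},{"travel": [0,0,0],"rot": [0,0,0],"grip": 10},{"travel": [0,0,0],"rot": [0,0,0],"grip": 8},{"travel": [0,0,0],"rot": [0,0,0],"grip": 8},{"travel": [0,0,0],"rot": [0,0,0],"grip": 8},{"travel": [0,0,0],"rot": [0,0,0],"grip": 8},{"travel": [0,0,0],"rot": [0,0,0],"grip": 8},{"travel": [0,0,0],"rot": [0,0,0],"grip": 8},{"travel": [0,0,0],"rot": [0,0,0],"grip": 8}]' --squeeze 50

```text
time_s: 12.95
eef_pos: [523.3, -27.8, 190.0]
eef_rot: [-0.001, 0.196, 0.981, -0.001]
contact_force: [-4.5, -3.1, 2.9]
width: 0.152
grasp_force: 49.6
```

```bash
cat > plan.py <<'E'
from h import *
import sys
# usage: axis x y, start yaw angle phi0, list of angles -> travel
cx,cy,r,p0=map(float,sys.argv[1:5])
for d in map(float,sys.argv[5:]):
    print(d,np.round([cx+0,0],1) if 0 else np.round([r*(np.cos(p0+d)-np.cos(p0)),r*(np.sin(p0+d)-np.sin(p0))],1))
E
cat > look.py <<'E'
from h import *
# pin top height & position, from scene depth; mark position
J,D=arm.read_camera("scene");k=arm.camera_model("scene");C=cloud(k,D)
A=np.array([552.7,41.6]);d=np.hypot(C[...,0]-A[0],C[...,1]-A[1]);ang=np.arctan2(C[...,1]-A[1],C[...,0]-A[0])
s=(d>38)&(d<68)&(C[...,2]>236)&(C[...,2]<280)&(ang>1.2)
print("pin pts",s.sum(), "zmax",np.round(np.sort(C[s][:,2])[-8:],0), C[s].mean(0) if s.any() else 0)
g=cv2.cvtColor(J,cv2.COLOR_BGR2GRAY)
# mark: dark on rim, ray onto z=214
u,v=np.meshgrid(np.arange(512),np.arange(384));P=ray_plane(k,np.stack([u,v],-1).reshape(-1,2),214.).reshape(384,512,3)
d=np.hypot(P[...,0]-A[0],P[...,1]-A[1]);a=np.arctan2(P[...,1]-A[1],P[...,0]-A[0])
R=(d>69)&(d<80)&(a>-1.35)&(a<-0.2)
b=np.arange(-1.35,-.2,.025);h=[g[R&(a>=x)&(a<x+.025)].mean() for x in b]
i=int(np.argmin(h));w=R&(g<np.median(h)-30)&(abs(a-b[i])<.08);print("mark ang",round(b[i]+.0125,3),"wt",a[w].mean() if w.any() else None,"dark",round(min(h)),round(float(np.median(h))))
s=arm.state();print(s["time_s"],s["eef_pos"],s["contact_force"],s["ft_torque"],s["width"]*94,s["grasp_force"])
np.save("last.npy",J)
E
python3 look.py; python3 plan.py 552.7 41.6 74.5 -1.965 .06 .12 .18 .24 .3 .36 .42 .48 .54 .6 .66 .72 .78 .84
```

```text
pin pts 153 zmax [269. 269. 270. 270. 270. 270. 271. 271.] [536.32050002  89.33698715 254.4693806 ]
mark ang -1.213 wt -1.2124232989364883 dark 142 226
13.0 [523.34158098 -27.79708682 190.0594731 ] [-3.8517829  -3.88901962  2.71299599] [-0.6222856   0.72766694  0.25558159] 14.39746943185844 49.60194839746691
0.06 [ 4.2 -1.6]
0.12 [ 8.4 -2.9]
0.18 [12.8 -4. ]
0.24 [17.2 -4.8]
0.3 [21.6 -5.4]
0.36 [26.1 -5.7]
0.42 [30.5 -5.7]
0.48 [35.  -5.4]
0.54 [39.4 -4.9]
0.6 [43.8 -4.1]
0.66 [48.2 -3.1]
0.72 [52.5 -1.8]
0.78 [56.6 -0.2]
0.84 [60.7  1.6]
```

send_rows --targets '[{"travel": [1.4,-0.6,0],"rot": [0,0,0.02],"grip": 8},{"travel": [4.2,-1.6,0],"rot": [0,0,0.06],"grip": 8},{"travel": [8.4,-2.9,0],"rot": [0,0,0.12],"grip": 8},{"travel": [12.8,-4.0,0],"rot": [0,0,0.18],"grip": 8},{"travel": [17.2,-4.8,0],"rot": [0,0,0.24],"grip": 8},{"travel": [21.6,-5.4,0],"rot": [0,0,0.3],"grip": 8},{"travel": [26.1,-5.7,0],"rot": [0,0,0.36],"grip": 8},{"travel": [28.5,-5.7,0],"rot": [0,0,0.393],"grip": 8},{"travel": [30.5,-5.7,0],"rot": [0,0,0.42],"grip": 8},{"travel": [30.5,-5.7,0],"rot": [0,0,0.42],"grip": 8}]' --squeeze 55

```text
time_s: 13.83
eef_pos: [552.0, -32.9, 190.0]
eef_rot: [-0.003, -0.013, 1.0, 0.0]
contact_force: [-9.6, -2.4, 7.1]
width: 0.152
grasp_force: 54.5
```

```bash
python3 look.py
```

```text
pin pts 145 zmax [269. 269. 270. 270. 270. 270. 270. 271.] [518.392317    77.00580195 254.50253449]
mark ang -0.813 wt -0.8193799524799843 dark 143 226
13.8833 [551.97905691 -32.87456532 190.04702342] [-9.31598595 -1.59064935  5.86732679] [-0.36744597  1.5962283  -0.07663839] 14.184646418774362 54.51450963970274
```

send_rows --targets '[{"travel": [1.5,0.1,0],"rot": [0,0,0.02],"grip": 8},{"travel": [3.0,0.2,0],"rot": [0,0,0.04],"grip": 8},{"travel": [4.5,0.3,0],"rot": [0,0,0.06],"grip": 8},{"travel": [6.0,0.5,0],"rot": [0,0,0.08],"grip": 8},{"travel": [7.5,0.7,0],"rot": [0,0,0.1],"grip": 8},{"travel": [9.0,0.9,0],"rot": [0,0,0.12],"grip": 8},{"travel": [10.4,1.1,0],"rot": [0,0,0.14],"grip": 8},{"travel": [11.8,1.3,0],"rot": [0,0,0.16],"grip": 8},{"travel": [13.3,1.6,0],"rot": [0,0,0.18],"grip": 8},{"travel": [14.8,1.9,0],"rot": [0,0,0.2],"grip": 8}]' --squeeze 60

```text
time_s: 14.72
eef_pos: [566.0, -31.2, 190.1]
eef_rot: [-0.004, -0.113, 0.994, 0.0]
contact_force: [-12.2, -2.3, 7.8]
width: 0.148
grasp_force: 59.6
```

```bash
python3 look.py; python3 plan.py 552.7 41.6 74.5 -1.345 .03 .06 .09 .12 .15 .18 .21 .24 .27
```

```text
pin pts 121 zmax [269. 269. 269. 270. 270. 270. 270. 270.] [512.54025925  70.67681714 253.28957932]
mark ang -0.613 wt -0.6196103572703228 dark 161 226
14.7667 [566.34351422 -31.1226965  190.03487036] [-10.60352044  -2.07674976   6.87411749] [-0.43325088  1.76163297 -0.12774314] 13.892526472867615 59.50799584854394
0.03 [2.2 0.5]
0.06 [4.3 1.1]
0.09 [6.5 1.8]
0.12 [8.6 2.5]
0.15 [10.7  3.3]
0.18 [12.7  4.2]
0.21 [14.8  5.1]
0.24 [16.8  6. ]
0.27 [18.8  7.1]
```

send_rows --targets '[{"travel": [0.7,0.2,0],"rot": [0,0,0.01],"grip": 8},{"travel": [1.5,0.3,0],"rot": [0,0,0.02],"grip": 8},{"travel": [2.2,0.5,0],"rot": [0,0,0.03],"grip": 8},{"travel": [2.9,0.7,0],"rot": [0,0,0.04],"grip": 8},{"travel": [3.6,0.9,0],"rot": [0,0,0.05],"grip": 8},{"travel": [4.3,1.1,0],"rot": [0,0,0.06],"grip": 8},{"travel": [4.8,1.3,0],"rot": [0,0,0.067],"grip": 8},{"travel": [5.2,1.4,0],"rot": [0,0,0.072],"grip": 8},{"travel": [5.5,1.5,0],"rot": [0,0,0.076],"grip": 8},{"travel": [5.8,1.6,0],"rot": [0,0,0.08],"grip": 8}]'

```text
time_s: 15.6
eef_pos: [572.0, -29.6, 190.1]
eef_rot: [-0.003, -0.152, 0.988, 0.0]
contact_force: [-10.5, -1.9, 7.2]
width: 0.15
grasp_force: 59.5
```

```bash
python3 look.py; python3 plan.py 552.7 41.6 74.5 -1.265 .005 .01 .015 .02 .025 .03 .04 .05 .06 .1
```

```text
pin pts 69 zmax [268. 268. 269. 269. 269. 269. 270. 270.] [510.81264792  69.47269013 250.47565067]
mark ang -0.538 wt -0.5460911546324029 dark 162 225
15.65 [572.01124563 -29.64215816 190.04226928] [-11.180737    -2.36536886   7.34922008] [-0.48163518  1.77616754 -0.15128478] 13.699640198380505 59.503833297640085
0.005 [0.4 0.1]
0.01 [0.7 0.2]
0.015 [1.1 0.3]
0.02 [1.4 0.5]
0.025 [1.8 0.6]
0.03 [2.1 0.7]
0.04 [2.8 1. ]
0.05 [3.5 1.2]
0.06 [4.2 1.5]
0.1 [7.  2.6]
```

send_rows --targets '[{"travel": [0.3,0.1,0],"rot": [0,0,0.004],"grip": 8},{"travel": [0.6,0.2,0],"rot": [0,0,0.008],"grip": 8},{"travel": [0.9,0.3,0],"rot": [0,0,0.012],"grip": 8},{"travel": [1.1,0.4,0],"rot": [0,0,0.016],"grip": 8},{"travel": [1.4,0.5,0],"rot": [0,0,0.02],"grip": 8},{"travel": [1.7,0.6,0],"rot": [0,0,0.024],"grip": 8},{"travel": [2.0,0.7,0],"rot": [0,0,0.028],"grip": 8},{"travel": [2.2,0.8,0],"rot": [0,0,0.032],"grip": 8},{"travel": [2.5,0.9,0],"rot": [0,0,0.036],"grip": 8},{"travel": [2.8,1.0,0],"rot": [0,0,0.04],"grip": 8}]'

```text
time_s: 16.48
eef_pos: [574.7, -28.7, 190.1]
eef_rot: [-0.004, -0.172, 0.985, 0.0]
contact_force: [-10.2, -2.9, 7.6]
width: 0.148
grasp_force: 59.5
```

```bash
python3 look.py
```

```text
pin pts 46 zmax [263. 263. 265. 265. 269. 269. 270. 270.] [509.72687306  68.89009461 248.43298875]
mark ang -0.488 wt -0.49976355399385325 dark 155 225
16.5333 [574.76820803 -28.74749534 190.04527692] [-10.9761617   -3.47263335   7.49864465] [-0.41943838  1.81574771 -0.20165575] 14.03739160722181 59.511202136054635
```

send_rows --targets '[{"travel": [0.2,0.1,0],"rot": [0,0,0.003],"grip": 8},{"travel": [0.4,0.2,0],"rot": [0,0,0.006],"grip": 8},{"travel": [0.6,0.2,0],"rot": [0,0,0.009],"grip": 8},{"travel": [0.8,0.3,0],"rot": [0,0,0.012],"grip": 8},{"travel": [1.0,0.4,0],"rot": [0,0,0.015],"grip": 8},{"travel": [1.3,0.5,0],"rot": [0,0,0.018],"grip": 8},{"travel": [1.5,0.5,0],"rot": [0,0,0.021],"grip": 8},{"travel": [1.7,0.6,0],"rot": [0,0,0.024],"grip": 8},{"travel": [1.9,0.7,0],"rot": [0,0,0.027],"grip": 8},{"travel": [2.1,0.8,0],"rot": [0,0,0.03],"grip": 8}]'

```text
time_s: 17.37
eef_pos: [576.8, -28.0, 190.0]
eef_rot: [-0.004, -0.186, 0.982, 0.0]
contact_force: [-12.2, -3.6, 7.7]
width: 0.147
grasp_force: 59.5
```

```bash
python3 look.py
```

```text
pin pts 30 zmax [245. 245. 248. 249. 253. 256. 258. 266.] [509.16849134  68.70862642 243.59386858]
mark ang -0.463 wt -0.4706556974757335 dark 153 222
17.4167 [576.80605295 -27.95897665 190.03654628] [-11.67883829  -2.55074658   7.94822356] [-0.48604279  1.8718939  -0.21590377] 13.887697212701696 59.5167642692104
```

```bash
cat > look2.py <<'E'
from h import *
for n in("top","scene"):
    J,D=arm.read_camera(n);C=cloud(arm.camera_model(n),D)
    d=np.hypot(C[...,0]-505,C[...,1]-63);s=(d<16)&(C[...,2]>195)&(C[...,2]<280)
    print(n,s.sum(),np.histogram(C[s][:,2],bins=np.arange(195,281,6))[0],C[s].mean(0) if s.any() else 0)
    np.save("last_%s.npy"%n,J)
E
python3 look2.py
```

```text
top 37 [ 0  4 16  0  0  0  0 10  0  0  0  1  6  0] [507.01077964  71.85319507 228.42973102]
scene 129 [ 0  6 69 10  3  1 14 15  7  3  0  0  1  0] [508.8045293   65.1222605  219.52283186]
```

send_rows --targets '[{"travel": [0.2,0.1,0],"rot": [0,0,0.002],"grip": 8},{"travel": [0.3,0.1,0],"rot": [0,0,0.004],"grip": 8},{"travel": [0.4,0.2,0],"rot": [0,0,0.006],"grip": 8},{"travel": [0.6,0.2,0],"rot": [0,0,0.008],"grip": 8},{"travel": [0.7,0.3,0],"rot": [0,0,0.01],"grip": 8},{"travel": [0.8,0.3,0],"rot": [0,0,0.012],"grip": 8},{"travel": [1.0,0.4,0],"rot": [0,0,0.014],"grip": 8},{"travel": [1.1,0.5,0],"rot": [0,0,0.016],"grip": 8},{"travel": [1.2,0.5,0],"rot": [0,0,0.018],"grip": 8},{"travel": [1.4,0.6,0],"rot": [0,0,0.02],"grip": 8}]'

```text
time_s: 18.35
eef_pos: [578.1, -27.5, 190.1]
eef_rot: [-0.004, -0.196, 0.981, 0.0]
contact_force: [-11.1, -2.8, 8.2]
width: 0.15
grasp_force: 59.5
```

```bash
python3 look.py;python3 look2.py
```

```text
pin pts 21 zmax [242. 242. 242. 243. 243. 244. 247. 248.] [509.56151406  68.02458587 241.24831409]
mark ang -0.438 wt -0.4479785696465505 dark 148 223
18.4 [578.14744235 -27.43864307 190.01414767] [-10.99136712  -3.17675803   7.71908359] [-0.5220404   1.82301731 -0.1880814 ] 14.026500381821524 59.51799441128969
top 31 [ 0  3 18  0  0  0  0  8  0  0  0  1  1  0] [507.40507859  72.95878246 220.59235083]
scene 122 [ 0  4 77  9  4  1  8 14  5  0  0  0  0  0] [508.56050757  64.43680784 216.78584302]
```

send_rows --targets '[{"travel": [0.2,0.1,0],"rot": [0,0,0.002],"grip": 8},{"travel": [0.3,0.1,0],"rot": [0,0,0.004],"grip": 8},{"travel": [0.4,0.2,0],"rot": [0,0,0.006],"grip": 8},{"travel": [0.6,0.2,0],"rot": [0,0,0.008],"grip": 8},{"travel": [0.7,0.3,0],"rot": [0,0,0.01],"grip": 8},{"travel": [0.8,0.4,0],"rot": [0,0,0.012],"grip": 8},{"travel": [1.0,0.4,0],"rot": [0,0,0.014],"grip": 8},{"travel": [1.1,0.5,0],"rot": [0,0,0.016],"grip": 8},{"travel": [1.2,0.5,0],"rot": [0,0,0.018],"grip": 8},{"travel": [1.4,0.6,0],"rot": [0,0,0.02],"grip": 8}]'

```text
time_s: 19.33
eef_pos: [579.5, -26.9, 190.0]
eef_rot: [-0.004, -0.206, 0.979, 0.0]
contact_force: [-10.6, -2.3, 7.2]
width: 0.148
grasp_force: 59.5
```

```bash
python3 look.py;python3 look2.py
```

```text
pin pts 14 zmax [241. 242. 242. 243. 244. 246. 247. 248.] [510.03425899  67.09901755 241.72199391]
mark ang -0.413 wt -0.42438111323753414 dark 158 223
19.3833 [579.53608653 -26.84771363 190.03219699] [-11.41202676  -3.07316725   6.79320075] [-0.5471766   1.83489817 -0.14905377] 13.907568682459276 59.51458138413727
top 25 [ 0  1 20  1  1  0  0  0  0  2  0  0  0  0] [507.56074932  74.14408748 213.00464463]
scene 119 [ 0  4 50 20 21  5  7  7  5  0  0  0  0  0] [511.06228382  63.845241   218.03116032]
```

```bash
python3 - <<'E'
from h import *
J=np.load("last_scene.npy");I=np.load("last_top.npy")
o=np.zeros((600,800,3),np.uint8)
o[:500,:500]=cv2.resize(J[105:195,240:330],(500,500),interpolation=cv2.INTER_CUBIC)
o[:300,500:]=cv2.resize(I[190:250,200:260],(300,300),interpolation=cv2.INTER_CUBIC)
cv2.imwrite("pics/drop.png",o)
E
```

```text
(no output)
```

View pics/drop.png

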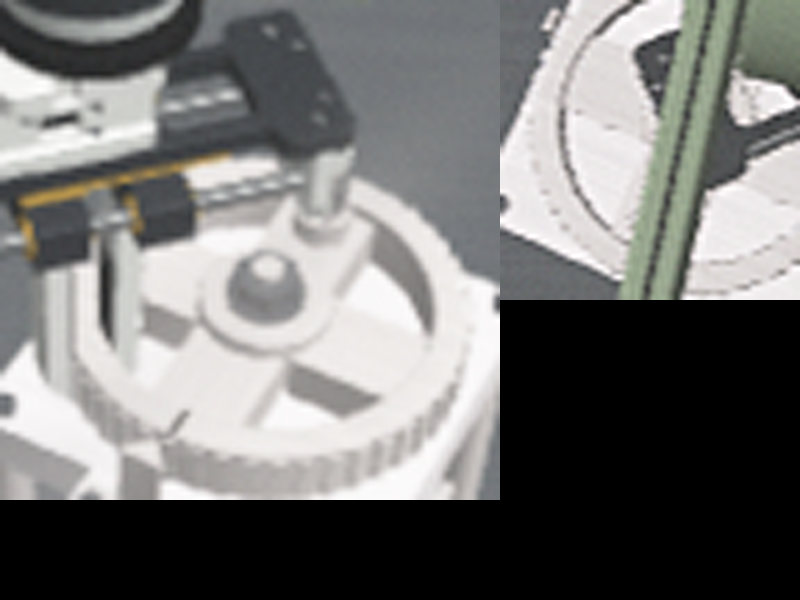

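The picture shows the pin's collar down on the spoke at (325,222), with the mark at (178,425) slightly past the pointer at (140,450). I'll ease back gently to confirm the pin locks the pulley.

send_rows --targets '[{"travel": [-0.3,-0.1,0],"rot": [0,0,-0.004],"grip": 8},{"travel": [-0.5,-0.2,0],"rot": [0,0,-0.008],"grip": 8},{"travel": [-0.8,-0.3,0],"rot": [0,0,-0.012],"grip": 8},{"travel": [-1.1,-0.5,0],"rot": [0,0,-0.016],"grip": 8},{"travel": [-1.4,-0.6,0],"rot": [0,0,-0.02],"grip": 8},{"travel": [-1.7,-0.7,0],"rot": [0,0,-0.025],"grip": 8},{"travel": [-2.0,-0.9,0],"rot": [0,0,-0.03],"grip": 8},{"travel": [-2.4,-1.0,0],"rot": [0,0,-0.035],"grip": 8},{"travel": [-2.4,-1.0,0],"rot": [0,0,-0.035],"grip": 8},{"travel": [-2.4,-1.0,0],"rot": [0,0,-0.035],"grip": 8}]'

```text
time_s: 20.32
eef_pos: [578.7, -27.2, 190.0]
eef_rot: [-0.002, -0.189, 0.982, 0.001]
contact_force: [-7.0, -2.7, 5.9]
width: 0.151
grasp_force: 59.4
```

```bash
python3 look.py;python3 look2.py
```

```text
pin pts 14 zmax [241. 242. 244. 245. 245. 245. 246. 247.] [509.79879566  67.88984969 241.5890571 ]
mark ang -0.438 wt -0.44464612357795263 dark 142 223
20.3667 [578.67292589 -27.23339778 190.05338869] [-6.86752208 -0.79786361  5.01766836] [-0.36217104  1.18283229  0.17499382] 14.085442450946067 59.448830340988934
top 32 [ 0  2 19  1  3  0  0  0  3  4  0  0  0  0] [507.31662384  72.88367923 218.98642565]
scene 118 [ 0  3 47 22 21  6  7  6  6  0  0  0  0  0] [511.26200278  64.20232389 218.62641127]
```

send_rows --targets '[{"travel": [-0.4,-0.2,0],"rot": [0,0,-0.005],"grip": 8},{"travel": [-0.7,-0.3,0],"rot": [0,0,-0.01],"grip": 8},{"travel": [-1.0,-0.5,0],"rot": [0,0,-0.015],"grip": 8},{"travel": [-1.4,-0.6,0],"rot": [0,0,-0.02],"grip": 8},{"travel": [-1.4,-0.6,0],"rot": [0,0,-0.02],"grip": 8},{"travel": [-1.4,-0.6,0],"rot": [0,0,-0.02],"grip": 12},{"travel": [-1.4,-0.6,0],"rot": [0,0,-0.02],"grip": 15},{"travel": [-1.4,-0.6,0],"rot": [0,0,-0.02],"grip": 20},{"travel": [-1.4,-0.6,0],"rot": [0,0,-0.02],"grip": 36},{"travel": [-1.4,-0.6,0],"rot": [0,0,-0.02],"grip": 36}]'

```text
time_s: 21.3
eef_pos: [579.4, -27.5, 189.8]
eef_rot: [0.001, -0.18, 0.984, 0.0]
contact_force: [0.4, 0.1, 0.5]
width: 0.316
grasp_force: 0.0
```

send_rows --targets '[{"travel": [0,0,0],"rot": [0,0,0],"grip": 36},{"travel": [0,0,3],"rot": [0,0,0],"grip": 36},{"travel": [0,0,10],"rot": [0,0,0],"grip": 36},{"travel": [0,0,20],"rot": [0,0,0],"grip": 36},{"travel": [0,0,32],"rot": [0,0,0],"grip": 36},{"travel": [0,0,50],"rot": [0,0,0],"grip": 36},{"travel": [-5,-15,70],"rot": [0,0,0],"grip": 36},{"travel": [-10,-45,90],"rot": [0,0,0],"grip": 36},{"travel": [-20,-80,105],"rot": [0,0,0],"grip": 36},{"travel": [-30,-118,110],"rot": [0,0,0],"grip": 36}]'

```text
time_s: 22.13
eef_pos: [550.5, -147.0, 305.4]
eef_rot: [0.003, -0.181, 0.983, -0.002]
contact_force: [-0.1, -0.4, -0.0]
width: 0.382
grasp_force: 0.0
```

send_rows --targets '[{"travel": [-5,-35,0],"rot": [0,0,0],"grip": 36},{"travel": [-10,-70,0],"rot": [0,0,0],"grip": 36},{"travel": [-20,-100,0],"rot": [0,0,0],"grip": 36},{"travel": [-30,-120,0],"rot": [0,0,0],"grip": 36},{"travel": [-30,-120,0],"rot": [0,0,0],"grip": 36},{"travel": [-30,-120,0],"rot": [0,0,0],"grip": 36},{"travel": [-30,-120,0],"rot": [0,0,0],"grip": 36},{"travel": [-30,-120,0],"rot": [0,0,0],"grip": 36},{"travel": [-30,-120,0],"rot": [0,0,0],"grip": 36},{"travel": [-30,-120,0],"rot": [0,0,0],"grip": 36}]'

```text
time_s: 22.97
eef_pos: [519.4, -264.8, 300.2]
eef_rot: [0.0, -0.181, 0.984, -0.0]
contact_force: [0.3, 0.3, 0.2]
width: 0.38
grasp_force: 0.0
```

```bash
python3 look.py;python3 look2.py; python3 - <<'E'
from h import *
k=arm.camera_model("scene");J,D=arm.read_camera("scene");C=cloud(k,D)
s=(np.hypot(C[...,0]-505,C[...,1]-63)<9)&(C[...,2]>224);print("pin top",np.sort(C[s][:,2])[-25:].round(0))
I,D=arm.read_camera("top");C=cloud(arm.camera_model("top"),D)
s=(np.hypot(C[...,0]-505,C[...,1]-63)<22)&(C[...,2]>240);print("top",s.sum(),np.median(C[s],0))
E
```

```text
pin pts 72 zmax [250. 250. 250. 250. 250. 250. 251. 251.] [507.7426827  64.3124773 245.4070152]
mark ang -0.463 wt -0.45682599505417876 dark 150 223
23.0167 [ 519.3334077  -264.98931379  300.06275236] [0.54377779 0.47987381 0.29854368] [ 0.0664395   0.06166644 -0.01008314] 36.264686178540806 0.0
top 138 [ 0 11 49  7 17  2  1  1 24 26  0  0  0  0] [504.83225167  62.01828937 225.87027075]
scene 206 [ 0  7 46 19 36 13 17 15 39 14  0  0  0  0] [510.33853549  63.29219238 227.28549234]
pin top [248. 248. 248. 249. 249. 249. 249. 249. 249. 249. 249. 249. 249. 249.
 250. 250. 250. 250. 250. 250. 250. 250. 250. 251. 251.]
top 53 [504.92805851  64.95416037 249.11365857]
```

```bash
python3 -c "
from workcell import arm
print(arm.sign_off())"
```

```text
the job is handed in; nothing more can be done
None
```

The timing pin is fully home with its collar down on the pulley (it dropped the full 20 mm), the pulley rests on it about at the pointer, and the job was handed in at about 23 s with the arm clear.

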